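# Hang a bin on the slatwall organiser of a craft table

### The arm

A 6-joint arm with a two-finger parallel gripper is mounted at the origin on the work surface. World frame = base frame: x ahead of the robot, y to its left, z up, the work surface at z = 0. Lengths are in m, angles in rad, forces in N, time in s.
With the tool pointing down it reaches from about 0.325 to 0.9 m from the base axis. Payload 6.1 kg.
Tool frame: the origin (TCP) lies midway between the tips of the shut fingers; the grasp point (between the pads) lies 19 mm behind it (robot.grip_point_offset is the z of the grasp point in the tool frame, in m); z points along the fingers, y is the line along which they close (so a half turn about z gives the same grasp; the last joint's range is limited). The gripper opens to 87 mm and grips with 3 to 60 N. Pads are 19 mm wide; open, the fingers measure 117 mm over their backs; the gripper's body (75 mm by 190 mm) begins 51 mm behind the grasp point.
Start: joints at [-1.379, 0.22, 1.526, -0, 1.395, -0.126], TCP at [0.195, -0.594, 0.223] pointing down, gripper open.
Joint ranges: [-2.98, 2.98], [-0.91, 2.08], [0.09, 2.57], [-1.24, 4.39], [0.2, 2.65], [-2.68, 2.68]. Speed limits (rad/s): [2.57, 2.57, 3.01, 3.14, 3.14, 3.14].

### API

Orientations are given as a 3x3 rotation matrix whose columns are the frame's x, y, z axes.
In Python, from rig import sensors, eyes, sign_off, robot gives the robot as it stands.
- The arm moves only by the tool jog_arm, never from a script. Its argument "plan" is a list of rows, each a list of 7 numbers: the shift along the world's x, y, z scaled (see below), then the turn, a rotation vector about the world's x, y, z scaled (see below), then the closure, from -1 (fully open) to 1 (shut), so that 0 is half open. In form: [[tx, ty, tz, ax, ay, az, jaw], ...]. A call has 1 to 10 rows; each row shifts and turns the commanded pose from where the row before left it; what a row does not reach is not made up. The controller multiplies each number of a shift by 0.05 m and each number of a turn by 0.12 rad. A row lasts 1/8 s, in which the tool goes at most 62.5 mm and 10.7 degrees, less where a joint would pass 70% of its speed; a pose out of reach is approached as far as the arm can. A call with a number of a shift or a turn outside -1 to 1 is refused whole. A call with a gripper value outside its range is refused whole. The fingers move at their own pace and stop on an object; "force" is the grip in N (left out, the last holds). Time passes only in rows, so rows that do not move let the fingers close. It gives the time, the measured TCP pose, the force, the opening and the grip force at its end, in the units of the state.
- sensors.state(): the state, without advancing time (a new reading comes with each control period).
- eyes.read_camera(name): name is "scene" or "top" or "wrist"; returns (picture, depth): 384x512x3 uint8, red, green, blue; 384x512 float32, m along the optical axis (not along the pixel's ray), 0 where there is no reading.
- eyes.calibration(name): a dict with "K" (3x3 intrinsics, pixels), "position" and "orientation" of the camera in the world; the wrist camera has in their place "mount" (4x4, takes a point from camera to tool coordinates, whose origin is the TCP and whose axes are the flange's). Camera axes: x right, y down, z forward; pixel columns grow to the right and rows downward; lengths in m; the calibration is good to about 2 mm. A picture is of the moment at which its call begins: read the wrist's pose just before it. calibration takes no time and is no camera call.
- sign_off(): hands the job in; it is judged then, once.
Trained networks look in the newest picture that a camera, given by its name, has taken for a name from the list of things; names that differ only in an ending like _2 or _b are one class to them, and where a whole thing is asked for, a point or a joint stands for the part that bears it (a point fixed in the world has none). Each returns a list of dicts, best first, with "confidence" (0 to 1); they miss things now and then, are a little off and sometimes report something else, mostly with a low value. They report only what shows in the picture. A call takes as long as a camera call.
- eyes.recognise(target, camera): "position" ([x, y, z] in m, in world coordinates, good to about 4 mm: the middle of the surface that is visible of it).
- eyes.outline_of(target, camera): "pixels" (384x512 bool, what is visible of it).
The state is a dict: "clock": time; "qpos": joint angles; "joint_vel": joint speeds; "effort": joint torques, N m; "tcp_pos": TCP position; "tool_rot": TCP orientation; "ft_force": force on the tool from outside, world axes, zero at the start; "moment": the same for the moment, N m; "opening": opening from 0.0 (shut) to 1.0 (fully open); "grasp_force": force on a finger pad.
Only numpy, scipy, OpenCV 4.12 (cv2) and the standard library are available. Lean on these libraries where they do the work, as an engineer would, in place of code of your own. Each camera call takes 0.05 s, during which the arm holds its last target. There are 200 camera calls.

### The job

Hang the grey metal bin on the middle part of the grooved board: tilt it nose-up to get the hook lip on its back into the upper groove, then swing it down so that it hangs fully home, level and flush against the board, and let go. Work gently - never lean hard on the board - and leave the other things on the table where they are. The board is clamped by hand, so feel for the exact height of the groove.

Things in the scene. Friction and masses are not known exactly. Their poses are not given: they have to be found in the camera images.
- stand: Slatwall organiser, left: fixed aluminium stand with an upright wooden board, 320 mm wide, 155 tall, 34 thick, two level grooves in its front. Origin on the table below the middle of the front face; x points into the board (face is x = 0), y along the grooves, z up. The board is clamped by hand 8 to 44 mm above its lowest setting; this reading does NOT show it. Two posts behind: x 35 to 59, y +-110, 250 tall.
- edge (a point): Where the middle of the board's top edge would be at the lowest setting (stand frame x = 17, z = 185 mm; axes as stand). The real edge is 8 to 44 mm higher, the grooves shifted with it: the lower edge of the upper groove's mouth is always 40 mm below the real top edge, so touching that edge from above tells the groove's height. Clamps hold about 100 N.
- groove (a point): Middle of the lower edge of the upper groove's mouth on the front face, at the lowest setting (stand frame x = 0, z = 145 mm; really 8 to 44 higher; axes as stand). Mouth 15 mm high through a front lip 6 mm thick; behind it a cavity, x 6 to 26, same floor, 27 mm high (12 mm up behind the front lip). Lower groove alike, 95 mm below; a wire hook there at y = -145, 40 mm out.
- bin: Grey sheet-metal hang-on bin on the table, right, 0.15 to 0.3 kg. Origin: underside, at its back face, mid width. x out of its back (to the board when hung), y along its width, z up. Open box x -95 to 0 mm, 46 mm wide, sides 3 thick and 48 tall, front 34 tall, back plate 4 thick and 70 tall. Hung: level, back face on the board's face, origin 66 mm below the groove mouth's lower edge.
- lip (a point): Tip of the bin's hook, 40 mm wide (bin frame x = 14.7, z = 86 mm; axes as bin). Hook: a tongue 4 mm thick from the top of the back plate (z 66 to 70, x 0 to 8), then a lip 4 thick rising to 20 mm above the tongue's underside, leaning outward 0.4 rad, outermost edge x = 16.5. Too tall for the groove mouth when level; it enters with the bin turned nose-up (about +y) by some 0.6 rad.
- grip (a point): Good place to grip the bin across its 46 mm width (bin frame x = -50, z = 29 mm; axes as bin): fingers slanted about 0.55 rad from vertical, pointing down and towards the bin's back, so that they stand about upright once the bin is tilted nose-up. Hung, the hook has 4 mm of play: the bin may hang a few hundredths of a rad nose-down.
- jar: small paint jar with white lid, 54 mm diameter, 65 mm tall; bystander, to be left where it stands. Origin: underside, centre, z up.
- tape: roll of masking tape lying flat, 90 mm diameter, 22 mm tall; bystander, to be left where it stands. Origin: underside, centre, z up.
- cone: pine cone, 44 mm diameter, 43 mm tall; bystander, to be left where it stands. Origin: underside, centre, z up.
- driftwood: short piece of driftwood, 110 mm long, 14 mm tall; bystander, to be left where it stands. Origin: underside, centre, z up.
- brush: paint brush lying on the table, 190 mm long; bystander, to be left where it stands. Origin: underside, centre, z up.
- tumbler: glass tumbler full of brushes, 72 mm diameter, 230 mm tall over the brushes; bystander, to be left where it stands. Origin: underside, centre, z up.

How it is judged:
On the way:
1. the tip of the hook lip is inside the groove (more than 3 mm behind the board's front face) while the bin is tilted by more than 0.2 rad (x of lip in the frame of stand above 0.003 m and angle between bin's own z axis and vertical above 0.2 rad and z of lip in the frame of stand between 0.14 and 0.225 m), for 0.1 s.
At the end, for the whole second after the job is handed in: The bin hangs still from the upper groove, let go: level within 0.10 rad, square to the board within 0.12 rad, its back face within 6 mm of the board's face, lip tip over 8 mm behind that face, within 60 mm of the board's middle, underside 83 to 127 mm above the table (angle between bin's own z axis and vertical below 0.1 rad and angle between the x axis of bin and the x axis of stand, either way round below 0.12 rad and x of bin in the frame of stand between -0.006 and 0.004 m and x of lip in the frame of stand above 0.008 m and y of bin in the frame of stand between -0.06 and 0.06 m and z of bin in the frame of stand between 0.083 and 0.127 m and contact force between bin and stand above 0.5 N and linear speed of bin below 0.02 m/s and angular speed of bin below 0.2 rad/s); the robot touches nothing.
It fails at once if the bin presses on the board or stand with more than 25 N (contact force between bin and stand above 25 N).
It fails at once if the robot presses on the board or stand with more than 40 N (contact force between any of the fingers, the arm and stand above 40 N).
It fails at once if a bystander is moved by more than 25 mm (distance of any of jar, tape, cone, driftwood, brush, tumbler from where it was at the start of the episode above 0.025 m).
It also fails if it takes over 66 s, if anything falls off the work surface, if the arm or the gripper's body presses on something with over 40 N, if the wrist force passes 120 N, or if a joint passes its speed limit or range.

## Working session

There is one attempt and no reset: what is moved stays moved. The work goes in short steps, Python scripts to look and compute and a tool call to move; the robot and the scene stay as the last step left them, time stands still between calls to the robot, and variables do not carry over. Pictures are saved under pics/ and viewed, at most 10 in all, crops included, and the job is handed in when it is done.

Besides the shell and the picture viewer there is one more tool, called after "Request:" as name([rows], argument=value, ...), one row to a line, values as JSON. jog_arm: Moves the arm, as the interface text tells. Its arguments: {"type":"object","properties":{"plan":{"type":"array","items":{"type":"array","items":{"type":"number"}}},"force":{"type":"number"}},"required":["plan"]}

```bash
ls; mkdir -p pics; cat > h.py <<'E'
import numpy as np, cv2
from rig import sensors, eyes, sign_off, robot
def cloud(cam):
    p,d=eyes.read_camera(cam); c=eyes.calibration(cam); K=np.array(c['K'])
    if 'mount' in c:
        s=sensors.state(); T=np.array(c['mount']); R=np.array(s['tool_rot'])@T[:3,:3]; t=np.array(s['tool_rot'])@T[:3,3]+np.array(s['tcp_pos'])
    else: R=np.array(c['orientation']); t=np.array(c['position'])
    v,u=np.mgrid[:384,:512]
    P=np.stack([(u-K[0,2])/K[0,0]*d,(v-K[1,2])/K[1,1]*d,d],-1)@R.T+t
    P[d==0]=np.nan
    return p,P
E
python3 - <<'E'
from h import *
for c in('scene','top'):
    p,P=cloud(c); np.save(c+'.npy',P); cv2.imwrite(f'pics/{c}0.png',p[...,::-1])
    for n in('stand','bin','jar','tape','cone','driftwood','brush','tumbler'):
        r=eyes.recognise(n,c)
        print(c,n,[(np.round(x['position'],3),round(x['confidence'],2)) for x in r[:2]])
    for n in('stand','bin'):
        r=eyes.outline_of(n,c)
        if r: np.save(f'{c}_{n}.npy',r[0]['pixels'])
print(robot.grip_point_offset, sensors.state())
E
```

```text
pics
scene stand [(array([0.516, 0.247, 0.129]), 0.62)]
scene bin []
scene jar [(array([ 0.381, -0.014,  0.036]), 0.58), (array([0.519, 0.241, 0.135]), 0.33)]
scene tape [(array([ 0.775, -0.168,  0.018]), 0.66), (array([0.518, 0.243, 0.132]), 0.21)]
scene cone [(array([ 0.768, -0.003,  0.026]), 0.59)]
scene driftwood []
scene brush [(array([ 0.708, -0.323,  0.02 ]), 0.96)]
scene tumbler [(array([ 0.614, -0.498,  0.105]), 0.81)]
top stand [(array([0.499, 0.248, 0.198]), 0.75)]
top bin [(array([ 0.529, -0.139,  0.003]), 0.92), (array([ 0.372, -0.378,  0.014]), 0.63)]
top jar [(array([ 0.371, -0.014,  0.064]), 0.62), (array([ 0.529, -0.138, -0.001]), 0.62)]
top tape [(array([ 0.697, -0.316,  0.014]), 0.67), (array([ 0.77 , -0.157,  0.023]), 0.58)]
top cone [(array([0.754, 0.001, 0.034]), 0.49)]
top driftwood [(array([ 0.368, -0.376,  0.013]), 0.83)]
top brush [(array([ 0.697, -0.314,  0.016]), 0.79), (array([0.497, 0.251, 0.199]), 0.68)]
top tumbler []
-0.0187 {'clock': 1.1, 'qpos': array([-1.37909366e+00,  2.20391282e-01,  1.52651979e+00, -3.68116018e-05,
        1.39469451e+00, -1.26057398e-01]), 'joint_vel': array([-3.87863683e-05, -1.59964535e-03, -7.18489164e-04, -4.55073120e-04,
        2.83465837e-04, -1.13028625e-03]), 'effort': array([-6.80619705e-04, -4.94577670e+01, -3.87720680e+01,  7.00270222e-02,
        4.67631861e-02, -8.88723719e-06]), 'tcp_pos': array([ 0.1952814 , -0.59369196,  0.22253256]), 'tool_rot': array([[ 9.49935630e-01,  3.12445672e-01, -3.80426704e-05],
       [ 3.12445672e-01, -9.49935630e-01,  5.79171236e-06],
       [-3.43284926e-05, -1.73880217e-05, -9.99999999e-01]]), 'ft_force': array([ 0.06472082, -0.60038345, -0.17632996]), 'moment': array([-0.01650637, -0.00339756, -0.01472945]), 'grasp_force': 0.0, 'opening': 1.0057692158857456}
```

View pics/scene0.png

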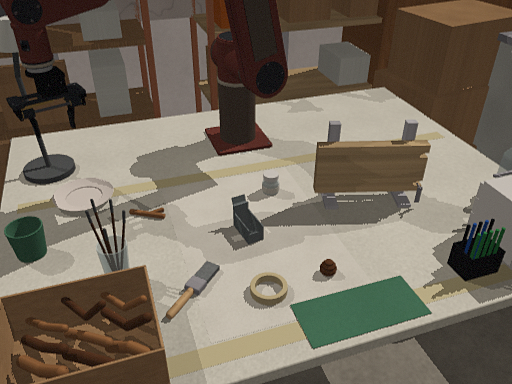

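View pics/top0.png

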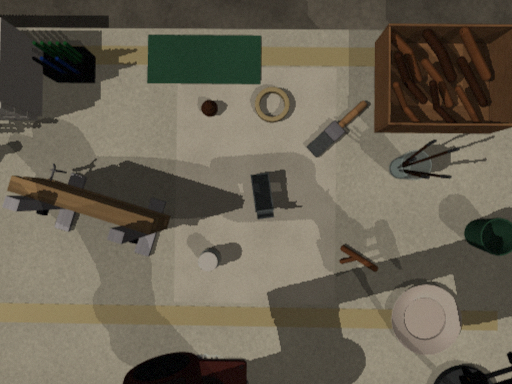

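The scene view shows the board at (370,170), facing the camera (+x), and the bin at (246,220) with its hook plate on the robot's side. The top view shows the bin at (262,195) with its back at (265,215), and the board running from (10,185) to (168,222). Next I'll fit both from the depth data.

```bash
python3 - <<'E'
from h import *
S=np.load('scene.npy').reshape(-1,3); T=np.load('top.npy').reshape(-1,3)
b=lambda P,lo,hi:P[np.all((P>lo)&(P<hi),1)]
st=b(S,[.35,.05,.06],[.65,.45,.24])
# RANSAC vertical plane for face
rng=np.random.default_rng(0);best=(0,)
for i in range(400):
    a=st[rng.choice(len(st),3,False)];n=np.cross(a[1]-a[0],a[2]-a[0]);l=np.linalg.norm(n)
    if l<1e-6: continue
    n/=l
    if abs(n[2])>.2: continue
    k=abs((st-a[0])@n)<.003
    if k.sum()>best[0]: best=(k.sum(),k)
q=st[best[1]];c=q.mean(0);n=np.linalg.svd(q-c)[2][2];n*=-np.sign(n[0])
print('face n(into)',n,'c',c,len(q),'of',len(st))
nx=np.array([n[0],n[1],0]);nx/=np.linalg.norm(nx);ny=np.cross([0,0,1],nx)
print('nx',nx,'ny',ny,'yaw',np.arctan2(nx[1],nx[0]))
y=(q-c)@ny;print('y ext',np.percentile(y,[0,1,99,100]),'z ext',np.percentile(q[:,2],[0,1,99,100]))
for P,nm in((S,'scene'),(T,'top')):
    w=b(P,[.3,.0,.15],[.7,.5,.28]);X=(w-c)@nx;Y=(w-c)@ny
    k=(X>.005)&(X<.03)&(abs(Y)<.19);print(nm,'top z hist',np.percentile(w[k][:,2],[5,50,90,95,99]),k.sum(),'Y',np.percentile(Y[k],[0,1,99,100]))
    t=w[k]; t=t[t[:,2]>np.percentile(t[:,2],50)-.01];print(' X',np.percentile((t-c)@nx,[0,50,100]))
# bin
for P,nm in((S,'scene'),(T,'top')):
    w=b(P,[.42,-.22,.010],[.64,-.06,.12]);hi=w[w[:,2]>.03]
    print(nm,len(w),'zmax',w[:,2].max(),'rect',cv2.minAreaRect((hi[:,:2]*1000).astype(np.float32)),cv2.minAreaRect((w[w[:,2]>.055][:,:2]*1000).astype(np.float32)))
w=b(T,[.42,-.22,.010],[.64,-.06,.12])
print(cv2.boxPoints(cv2.minAreaRect((w[w[:,2]>.02][:,:2]*1000).astype(np.float32))))
# crop upscales
p=cv2.imread('pics/scene0.png');q=cv2.imread('pics/top0.png')
A=cv2.resize(p[130:260,220:440],None,fx=3,fy=3,interpolation=3);B=cv2.resize(q[160:230,235:300],(0,0),fx=2,fy=2)
cv2.imwrite('pics/c0.png',A)
E
```

```text
face n(into) [-0.95943929  0.28186257 -0.00545404] c [0.52192975 0.24720344 0.13396405] 2846 of 5404
nx [-0.95945356  0.28186676  0.        ] ny [-0.28186676 -0.95945356  0.        ] yaw 2.8558534475376494
y ext [-0.16314489 -0.15805753  0.15563594  0.15897208] z ext [0.0601448  0.06111652 0.1975222  0.20125355]
scene top z hist [0.15463537 0.19468913 0.19783285 0.19849159 0.20171993] 901 Y [-0.1639207  -0.15781574  0.15826458  0.15899211]
 X [0.00503283 0.01731863 0.02999984]
top top z hist [0.19416404 0.19703347 0.19887605 0.19938409 0.20014376] 1801 Y [-0.15901976 -0.15553327  0.16132239  0.16217522]
 X [0.0050173  0.01745374 0.02999438]
scene 809 zmax 0.08884773827220582 rect ((532.904052734375, -135.96856689453125), (114.93841552734375, 48.66209411621094), 8.138808250427246) ((489.237060546875, -141.79965209960938), (24.793733596801758, 47.9721794128418), 4.655765056610107)
top 290 zmax 0.09080168979226921 rect ((533.5715942382812, -139.0812225341797), (111.20191955566406, 45.982460021972656), 8.666553497314453) ((488.61566162109375, -145.89938354492188), (20.224634170532227, 42.09043502807617), 8.481491088867188)
[[ 475.14105 -124.73067]
 [ 482.0699  -170.1881 ]
 [ 592.00214 -153.43178]
 [ 585.0733  -107.97435]]
```

View pics/c0.png

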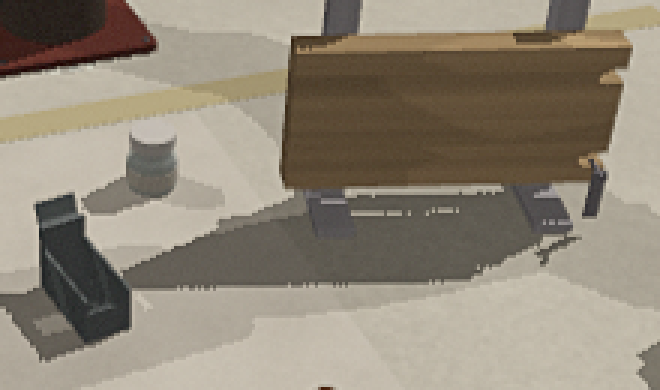

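The board's top edge is about 0.197 m high, so it is clamped about 12 mm up. The bin is at yaw ≈ 188.5° with its origin near (0.4945, -0.144). I'll feel the board's top edge with shut fingers first.

Request:
jog_arm([
  [0,0.3,1,0,0,0,1],
  [0.37,0.9,0,0,0,0,1],
  [0.37,0.9,0,0,0,0,1],
  [0.37,0.9,0,0,0,0,1],
  [0.37,0.9,0,0,0,0,1],
  [0.37,0.9,0,0,0,0,1],
  [0.37,0.9,0,0,0,0,1],
  [0.37,0.9,0,0,0,0,1],
  [0.37,0.9,0,0,0,0,1],
  [0.37,0.9,0,0,0,0,1],
], force=20)

```text
clock: 2.35
tcp_pos: [0.3622, -0.1723, 0.2728]
tool_rot: [[0.95, 0.312, 0.001], [0.312, -0.95, -0.001], [0.001, 0.001, -1.0]]
ft_force: [1.1, -0.3, -0.2]
opening: 0.019
grasp_force: 0.0
```

Request:
jog_arm([
  [0.287,0.85,0,0,0,0,1],
  [0.287,0.85,0,0,0,0,1],
  [0.287,0.85,0,0,0,0,1],
  [0.287,0.85,0,0,0,0,1],
  [0.287,0.85,0,0,0,0,1],
  [0.287,0.85,0,0,0,0,1],
  [0.287,0.85,0,0,0,0,1],
  [0.287,0.85,0,0,0,0,1],
  [0.287,0.83,0,0,0,0,1],
  [0,0,-0.3,0,0,0,1],
])

```text
clock: 3.6
tcp_pos: [0.4919, 0.2104, 0.2583]
tool_rot: [[0.949, 0.316, 0.002], [0.316, -0.949, 0.001], [0.003, -0.0, -1.0]]
ft_force: [0.1, -0.8, -0.8]
opening: 0.001
grasp_force: 0.0
```

Request:
jog_arm([
  [0.2,0,-0.4,0,0,0,1],
  [0,0,-0.3,0,0,0,1],
  [0,0,0,0,0,0,1],
])

```text
clock: 3.98
tcp_pos: [0.4996, 0.2069, 0.2207]
tool_rot: [[0.95, 0.312, -0.003], [0.312, -0.95, -0.001], [-0.004, -0.0, -1.0]]
ft_force: [0.1, 0.2, 0.4]
opening: 0.007
grasp_force: 0.0
```

Request:
jog_arm([
  [-0.13,0.1,-0.2,0,0,0,1],
  [0,0,-0.14,0,0,0,1],
  [0,0,0,0,0,0,1],
])

```text
clock: 4.35
tcp_pos: [0.4939, 0.2128, 0.205]
tool_rot: [[0.95, 0.313, -0.001], [0.313, -0.95, -0.0], [-0.001, -0.0, -1.0]]
ft_force: [-0.3, 0.1, -0.6]
opening: 0.006
grasp_force: 0.0
```

Request:
jog_arm([
  [0,0,-0.04,0,0,0,1],
  [0,0,0,0,0,0,1],
])

```text
clock: 4.6
tcp_pos: [0.4946, 0.2128, 0.2037]
tool_rot: [[0.95, 0.312, 0.0], [0.312, -0.95, 0.0], [0.0, 0.0, -1.0]]
ft_force: [-0.7, 0.2, 0.1]
opening: 0.008
grasp_force: 0.0
```

Request:
jog_arm([
  [0,0,-0.03,0,0,0,1],
  [0,0,0,0,0,0,1],
])

```text
clock: 4.85
tcp_pos: [0.4944, 0.2128, 0.2019]
tool_rot: [[0.95, 0.312, -0.0], [0.312, -0.95, -0.0], [-0.0, -0.0, -1.0]]
ft_force: [-0.8, -0.0, 0.1]
opening: 0.001
grasp_force: 0.0
```

Request:
jog_arm([
  [0,0,-0.04,0,0,0,1],
  [0,0,0,0,0,0,1],
])

```text
clock: 5.1
tcp_pos: [0.4943, 0.2128, 0.1998]
tool_rot: [[0.95, 0.312, -0.0], [0.312, -0.95, -0.0], [-0.0, -0.0, -1.0]]
ft_force: [-0.1, 0.4, -0.2]
opening: 0.009
grasp_force: 0.0
```

Request:
jog_arm([
  [0,0,-0.03,0,0,0,1],
  [0,0,0,0,0,0,1],
])

```text
clock: 5.35
tcp_pos: [0.4943, 0.2128, 0.1983]
tool_rot: [[0.95, 0.312, -0.0], [0.312, -0.95, -0.0], [-0.0, 0.0, -1.0]]
ft_force: [-0.2, 0.7, 0.8]
opening: 0.009
grasp_force: 0.0
```

Request:
jog_arm([
  [0,0,-0.03,0,0,0,1],
  [0,0,0,0,0,0,1],
])

```text
clock: 5.6
tcp_pos: [0.4945, 0.2128, 0.197]
tool_rot: [[0.95, 0.312, 0.0], [0.312, -0.95, 0.0], [0.0, -0.0, -1.0]]
ft_force: [0.0, -0.3, -0.1]
opening: 0.002
grasp_force: 0.0
```

Request:
jog_arm([
  [0,0,-0.02,0,0,0,1],
  [0,0,0,0,0,0,1],
])

```text
clock: 5.85
tcp_pos: [0.4945, 0.2128, 0.197]
tool_rot: [[0.95, 0.313, 0.0], [0.313, -0.95, 0.0], [0.0, 0.0, -1.0]]
ft_force: [-2.3, 0.2, 5.8]
opening: 0.006
grasp_force: 2.8
```

Request:
jog_arm([
  [0,0,-0.02,0,0,0,1],
  [0,0,0,0,0,0,1],
])

```text
clock: 6.1
tcp_pos: [0.4946, 0.2128, 0.197]
tool_rot: [[0.95, 0.313, 0.001], [0.313, -0.95, 0.0], [0.001, 0.0, -1.0]]
ft_force: [-4.6, -1.5, 10.5]
opening: 0.007
grasp_force: 5.4
```

Request:
jog_arm([
  [0,0,-0.02,0,0,0,1],
  [0,0,0,0,0,0,1],
])

```text
clock: 6.35
tcp_pos: [0.4946, 0.2128, 0.1969]
tool_rot: [[0.95, 0.313, 0.001], [0.313, -0.95, 0.0], [0.001, 0.0, -1.0]]
ft_force: [-8.4, -2.6, 15.4]
opening: 0.005
grasp_force: 8.0
```

Contact at z = 0.197, so the groove's lower edge is at 0.157. Now to the bin.

Request:
jog_arm([
  [0,0,1,0,0,0,1],
  [0.1,0,1,0,0,0,1],
  [0.3,-0.85,0,0,0,-0.708,-1],
  [0.3,-0.85,0,0,0,-0.708,-1],
  [0.3,-0.85,0,-0.135,0.907,0,-1],
  [0.3,-0.85,0,-0.135,0.907,0,-1],
  [0.3,-0.85,0,-0.135,0.907,0,-1],
  [0.3,-0.85,-0.4,-0.135,0.907,0,-1],
  [0.2,-0.85,-0.4,-0.135,0.907,0,-1],
  [0,-0.85,-0.4,0,0,0,-1],
])

```text
clock: 7.6
tcp_pos: [0.5995, -0.1282, 0.2284]
tool_rot: [[0.839, 0.148, -0.524], [0.127, -0.989, -0.076], [-0.529, -0.003, -0.849]]
ft_force: [0.1, 0.8, -0.4]
opening: 0.833
grasp_force: 0.0
```

Request:
jog_arm([
  [0,0,-0.4,0,0,0,-1],
  [0,0,0,0,0,0,-1],
  [0,0,0,0,0,0,-1],
])

```text
clock: 7.98
tcp_pos: [0.5998, -0.1261, 0.2154]
tool_rot: [[0.844, 0.149, -0.516], [0.127, -0.989, -0.078], [-0.522, 0.0, -0.853]]
ft_force: [0.5, 0.8, 1.0]
opening: 0.995
grasp_force: 0.0
```

```bash
cat > dlt.py <<'E'
from h import *
from scipy.spatial.transform import Rotation as Ro
def need(pos,R):
    s=sensors.state(); d=(np.array(pos)-s['tcp_pos'])/.05
    r=Ro.from_matrix(np.array(R)@np.array(s['tool_rot']).T).as_rotvec()/.12
    print('need shift',d.round(2),'turn',r.round(2),'tcp',s['tcp_pos'].round(4),'F',s['ft_force'].round(1),'q',s['qpos'].round(2))
def toolR(bx,a):  # bx horizontal dir to the board, fingers slanted a from vertical towards bx
    bx=np.array(bx)/np.linalg.norm(bx); y=np.cross([0,0,1],bx); z=np.sin(a)*bx-np.cos(a)*np.array([0,0,1])
    return np.stack([np.cross(y,z),y,z],1)
E
python3 - <<'E'
from dlt import *
need([.596,-.129,.115],toolR([-.989,-.147,0],.55))
p,P=cloud('wrist');cv2.imwrite('pics/w1.png',p[...,::-1])
q=P.reshape(-1,3);w=q[np.all((q>[.42,-.22,.010])&(q<[.64,-.06,.12]),1)]
print(len(w))
for a,b in((.02,.12),(.03,.06),(.04,.055)):
    k=w[(w[:,2]>a)&(w[:,2]<b)]
    if len(k)>20: print(a,b,cv2.minAreaRect((k[:,:2]*1000).astype(np.float32)),k[:,2].max())
E
```

```text
need shift [-0.08 -0.06 -2.01] turn [ 0.    0.01 -0.01] tcp [ 0.5998 -0.1261  0.2154] F [0.5 0.8 1. ] q [-0.23  0.64  1.08 -0.21  1.93  1.17]
3670
0.02 0.12 ((532.3253784179688, -137.66957092285156), (113.35874938964844, 46.08298873901367), 8.521430969238281) 0.08727863942852102
0.03 0.06 ((541.8546142578125, -136.2427215576172), (94.03949737548828, 46.08164596557617), 8.5255765914917) 0.05995204978281726
0.04 0.055 ((541.8870849609375, -136.23785400390625), (93.34893798828125, 46.08164596557617), 8.5255765914917) 0.05488997711291915
```

View pics/w1.png

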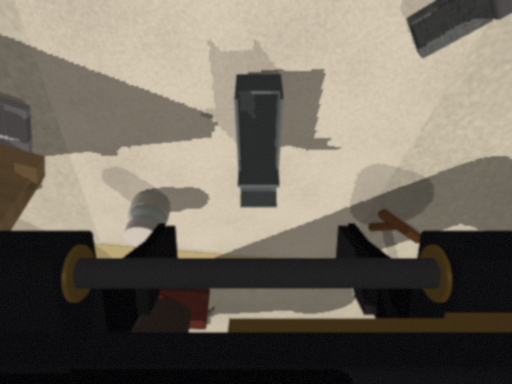

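Wrist view: the bin lies between the fingers with its nose at the top (258,80) and its hook at (258,198), and nothing is in the way. The depth fit puts the origin at (0.4949, -0.1433), yaw 8.5°, which agrees with the first fit. I'm descending to grip.

Request:
jog_arm([
  [-0.05,-0.03,-1,0,0,0,-1],
  [-0.05,-0.03,-1,0,0,0,-1],
  [-0.3,-0.04,-0.5,0,0,0,-1],
  [-0.3,-0.04,-0.5,0,0,0,-1],
  [-0.3,-0.04,-0.5,0,0,0,-1],
  [-0.3,-0.04,-0.45,0,0,0,-1],
  [0,0,0,0,0,0,-1],
  [0,0,0,0,0,0,-1],
])

```text
clock: 9.02
tcp_pos: [0.5363, -0.1381, 0.0185]
tool_rot: [[0.845, 0.148, -0.514], [0.126, -0.989, -0.078], [-0.52, 0.001, -0.854]]
ft_force: [0.6, -0.5, 0.4]
opening: 1.001
grasp_force: 0.0
```

```bash
python3 -c "
from dlt import *
need([.5347,-.1373,.0131],toolR([-.989,-.148,0],.55))"
```

```text
need shift [-0.03  0.02 -0.11] turn [ 0.01  0.02 -0.  ] tcp [ 0.5363 -0.1381  0.0185] F [ 0.6 -0.5  0.4] q [-0.26  0.7   1.38 -0.21  1.57  1.21]
```

Request:
jog_arm([
  [-0.03,0.02,-0.1,0,0,0,-1],
  [0,0,0,0,0,0,1],
  [0,0,0,0,0,0,1],
  [0,0,0,0,0,0,1],
  [0,0,0,0,0,0,1],
  [0,0,0,0,0,0,1],
  [0,0,0,0,0,0,1],
], force=45)

```text
clock: 9.9
tcp_pos: [0.533, -0.1373, 0.0116]
tool_rot: [[0.843, 0.147, -0.517], [0.125, -0.989, -0.077], [-0.523, 0.0, -0.852]]
ft_force: [0.3, -0.1, 0.0]
opening: 0.526
grasp_force: 45.0
```

```bash
cat > plan.py <<'E'
import numpy as np, heapq
G=157
def seg(poly,s=.5):
    o=[]
    for a,b in zip(poly,poly[1:]+poly[:1]):
        a,b=np.array(a,float),np.array(b,float);n=int(np.hypot(*(b-a))/s)+1
        o.append(a+(b-a)*np.arange(n)[:,None]/n)
    return np.vstack(o)
B=np.vstack([seg([(-4,20),(0,20),(0,70),(-4,70)],1),seg([(0,66),(8,66),(8,70),(0,70)]),seg([(16.54,85.2),(12.86,86.8),(5.3,68.8),(8.5,67.3)])])
R=[(0,G-80,34,G),(0,G+15,6,G+40),(6,G+27,34,G+40),(26,G,34,G+40)]
def clr(p):
    m=np.full(p.shape[:-1],99.)
    for a,b,c,d in R:
        dx=np.maximum(a-p[...,0],p[...,0]-c);dz=np.maximum(b-p[...,1],p[...,1]-d)
        m=np.minimum(m,np.where((dx>0)&(dz>0),np.hypot(dx,dz),np.maximum(dx,dz)))
    return m.min(-1)
ts=np.arange(0,.96,.05);xs=np.arange(-80,1,1.);zs=np.arange(86,150,1.)
if __name__=='__main__':
    C=[]
    X,Z=np.meshgrid(xs,zs,indexing='ij')
    for t in ts:
        c,s=np.cos(t),np.sin(t);q=np.stack([B[:,0]*c+B[:,1]*s,-B[:,0]*s+B[:,1]*c],-1)
        C.append(clr(q[None,None]+np.stack([X,Z],-1)[:,:,None]))
    C=np.array(C)
    st=(0,len(xs)-1,int(G-66-86));D={st:0};pv={};h=[(0,st)];end=None
    while h:
        d,n=heapq.heappop(h)
        if d>D[n]:continue
        if n[0]>=12 and C[n]>12: end=n;break
        for i in(-1,0,1):
            for j in(-1,0,1):
                for k in(-1,0,1):
                    m=(n[0]+i,n[1]+j,n[2]+k)
                    if m==n or min(m)<0 or m[0]>=len(ts) or m[1]>=len(xs) or m[2]>=len(zs) or C[m]<-.3: continue
                    e=d+np.sqrt(i*i*2+j*j+k*k)/(max(C[m],0)+.15)**1.5
                    if e<D.get(m,1e9): D[m]=e;pv[m]=n;heapq.heappush(h,(e,m))
    n=end
    while n in pv or n==st:
        c=C[n];t=ts[n[0]];x,z=xs[n[1]],zs[n[2]]
        print(round(t,2),x,z,'clr',round(c,1),'tip',round(x+14.7*np.cos(t)+86*np.sin(t),1),round(z-14.7*np.sin(t)+86*np.cos(t),1))
        if n==st:break
        n=pv[n]
E
python3 plan.py
```

```text
0.6 -80.0 98.0 clr 18.3 tip -19.3 160.7
0.55 -80.0 98.0 clr 21.9 tip -22.5 163.6
0.5 -80.0 98.0 clr 25.7 tip -25.9 166.4
0.45 -80.0 98.0 clr 28.4 tip -29.4 169.0
0.4 -80.0 98.0 clr 31.6 tip -33.0 171.5
0.35 -80.0 98.0 clr 35.2 tip -36.7 173.7
0.3 -79.0 98.0 clr 38.0 tip -39.5 175.8
0.25 -78.0 98.0 clr 40.9 tip -42.5 177.7
0.2 -77.0 98.0 clr 43.9 tip -45.5 179.4
0.15 -76.0 98.0 clr 46.9 tip -48.6 180.8
0.1 -75.0 98.0 clr 50.0 tip -51.8 182.1
0.1 -74.0 98.0 clr 49.0 tip -50.8 182.1
0.1 -73.0 98.0 clr 48.0 tip -49.8 182.1
0.1 -72.0 98.0 clr 47.0 tip -48.8 182.1
0.1 -71.0 98.0 clr 46.0 tip -47.8 182.1
0.1 -70.0 98.0 clr 45.0 tip -46.8 182.1
0.1 -69.0 98.0 clr 44.0 tip -45.8 182.1
0.1 -68.0 98.0 clr 43.0 tip -44.8 182.1
0.1 -67.0 98.0 clr 42.0 tip -43.8 182.1
0.1 -66.0 98.0 clr 41.0 tip -42.8 182.1
0.1 -65.0 98.0 clr 40.0 tip -41.8 182.1
0.1 -64.0 98.0 clr 39.0 tip -40.8 182.1
0.15 -63.0 98.0 clr 33.9 tip -35.6 180.8
0.2 -62.0 98.0 clr 28.9 tip -30.5 179.4
0.25 -61.0 98.0 clr 23.9 tip -25.5 177.7
0.3 -60.0 98.0 clr 19.0 tip -20.5 175.8
0.35 -59.0 98.0 clr 14.2 tip -15.7 173.7
0.4 -58.0 98
[... 1582 characters left out ...]
r 2.9 tip 17.5 177.7
0.2 -17.0 97.0 clr 1.4 tip 14.5 178.4
0.2 -16.0 97.0 clr 2.3 tip 15.5 178.4
0.2 -15.0 97.0 clr 2.8 tip 16.5 178.4
0.2 -14.0 97.0 clr 1.8 tip 17.5 178.4
0.15 -13.0 96.0 clr 1.6 tip 14.4 178.8
0.15 -12.0 96.0 clr 2.4 tip 15.4 178.8
0.15 -11.0 95.0 clr 1.6 tip 16.4 177.8
0.1 -10.0 94.0 clr 1.4 tip 13.2 178.1
0.1 -9.0 94.0 clr 1.9 tip 14.2 178.1
0.1 -8.0 94.0 clr 1.7 tip 15.2 178.1
0.05 -7.0 93.0 clr 0.7 tip 12.0 178.2
0.05 -6.0 93.0 clr 1.5 tip 13.0 178.2
0.05 -5.0 93.0 clr 1.5 tip 14.0 178.2
0.05 -4.0 93.0 clr 0.8 tip 15.0 178.2
0.0 -3.0 92.0 clr 0.9 tip 11.7 178.0
0.0 -2.0 92.0 clr 1.0 tip 12.7 178.0
0.0 -1.0 92.0 clr 1.0 tip 13.7 178.0
0.0 0.0 91.0 clr 0.0 tip 14.7 177.0
```

Request:
jog_arm([
  [0,0,0.6,0,0,0,1],
  [0,0.1,1,0,0,0,1],
  [0.1,0.3,1,0,0,0,1],
  [0.2,0.3,1,0,0,0,1],
  [0,0,0,0,0,0,1],
])

```text
clock: 10.52
tcp_pos: [0.5511, -0.1017, 0.1961]
tool_rot: [[0.848, 0.149, -0.509], [0.126, -0.989, -0.079], [-0.515, 0.003, -0.857]]
ft_force: [0.3, 0.1, -2.7]
opening: 0.526
grasp_force: 45.0
```

```bash
cat >> dlt.py <<'E'
bx=np.array([-.9891,-.1475,0]);by=np.cross([0,0,1],bx)
Rb=np.stack([bx,by,[0,0,1]],1); ob=np.array([.4949,-.1433,0])
Rt=np.array([[0.843,.147,-.517],[.125,-.989,-.077],[-.523,0,-.852]]);Rt=Ro.from_matrix(Rt).as_matrix();pt=np.array([.533,-.1373,.0116])
Rbt=Rt.T@Rb; obt=Rt.T@(ob-pt)   # bin in tool
nx=np.array([-.95945,.28187,0]);ny=np.cross([0,0,1],nx);Rs=np.stack([nx,ny,[0,0,1]],1);os_=np.array([.5219,.2472,0])
def bin_now():
    s=sensors.state();R=Rs.T@np.array(s['tool_rot'])@Rbt;o=Rs.T@(np.array(s['tool_rot'])@obt+s['tcp_pos']-os_)
    e=Ro.from_matrix(R).as_euler('zyx')
    tip=o+R@[.0147,0,.086]
    print('bin stand mm',(o*1e3).round(1),'tilt %.3f yaw %.3f roll %.3f'%(e[1],e[0],e[2]),'tip',(tip*1e3).round(1))
    print('F stand',(Rs.T@s['ft_force']).round(1))
def tcp_for(t,X,Y,Z):
    R=Rs@Ro.from_euler('y',t).as_matrix(); Rt_=R@Rbt.T
    o=os_+Rs@np.array([X,Y,Z])/1e3
    return o-Rt_@obt, Rt_
def go(t,X,Z,Y=0): bin_now(); need(*tcp_for(t,X,Y,Z))
def chain(W,Y=0):
    P=[tcp_for(t,X,Y,Z) for t,X,Z in W]
    for (p,R),(q,S),w in zip(P,P[1:],W[1:]):
        print(w,((q-p)/.05).round(2),(Ro.from_matrix(S@R.T).as_rotvec()/.12).round(2))
E
python3 - <<'E'
from dlt import *
go(.55,-90,102)
chain([(.55,-80,100.5),(.55,-60,100.5),(.55,-55,100.5),(.55,-49,103),(.55,-42,108),(.55,-38,108),(.45,-31,105),(.35,-24.5,101.5),(.25,-18.5,98),(.2,-15,97),(.1,-9,94),(.05,-5.5,93),(0,-1.5,92),(0,0,91)])
E
```

```text
bin stand mm [-91.6 343.1 184.2] tilt 0.010 yaw 0.436 roll -0.001 tip [-77.5 349.4 270. ]
F stand [-0.2 -0.2 -2.7]
need shift [ 1.66  6.33 -1.28] turn [-0.28 -4.53 -3.53] tcp [ 0.5511 -0.1017  0.1961] F [ 0.3  0.1 -2.7] q [-0.21  0.52  1.29 -0.19  1.84  1.21]
(0.55, -60, 100.5) [-0.38  0.11  0.  ] [ 0. -0.  0.]
(0.55, -55, 100.5) [-0.1   0.03  0.  ] [ 0. -0.  0.]
(0.55, -49, 103) [-0.12  0.03  0.05] [ 0. -0.  0.]
(0.55, -42, 108) [-0.13  0.04  0.1 ] [ 0. -0.  0.]
(0.55, -38, 108) [-0.08  0.02  0.  ] [ 0. -0.  0.]
(0.45, -31, 105) [-0.08  0.02 -0.12] [ 0.23  0.8  -0.  ]
(0.35, -24.5, 101.5) [-0.08  0.02 -0.13] [0.23 0.8  0.  ]
(0.25, -18.5, 98) [-0.07  0.02 -0.14] [0.23 0.8  0.  ]
(0.2, -15, 97) [-0.05  0.01 -0.06] [0.12 0.4  0.  ]
(0.1, -9, 94) [-0.08  0.02 -0.13] [ 0.23  0.8  -0.  ]
(0.05, -5.5, 93) [-0.05  0.02 -0.06] [0.12 0.4  0.  ]
(0, -1.5, 92) [-0.06  0.02 -0.06] [ 0.12  0.4  -0.  ]
(0, 0, 91) [-0.03  0.01 -0.02] [-0.  0. -0.]
```

Request:
jog_arm([
  [0.3,0.6,0,0,0,-0.9,1],
  [0.3,0.6,0,0,0,-0.9,1],
  [0.3,0.7,0,0,0,-0.9,1],
  [0.3,0.7,0,0,0,-0.9,1],
  [0.3,0.7,0,-0.255,-0.865,0,1],
  [0.16,0.7,0,-0.255,-0.865,0,1],
  [0,0.7,0,-0.255,-0.865,0,1],
  [0,0.7,-0.3,-0.255,-0.865,0,1],
  [0,0.7,-0.3,-0.255,-0.865,0,1],
  [0,0.2,-0.3,0,0,0,1],
])

```text
clock: 11.78
tcp_pos: [0.6278, 0.2151, 0.144]
tool_rot: [[0.961, -0.277, -0.012], [-0.277, -0.961, 0.001], [-0.012, 0.002, -1.0]]
ft_force: [-0.0, -0.7, -2.5]
opening: 0.526
grasp_force: 45.0
```

```bash
python3 - <<'E'
from dlt import *
go(.55,-90,102)
E
```

```text
bin stand mm [-83.5   1.4 114.3] tilt 0.539 yaw 0.006 roll -0.001 tip [-26.8   1.6 180.5]
F stand [-0.2  0.7 -2.5]
need shift [ 0.12 -0.01 -0.24] turn [-0.01 -0.1  -0.04] tcp [0.6278 0.2151 0.144 ] F [-0.  -0.7 -2.5] q [0.21 0.38 1.48 0.   1.29 2.06]
```

Request:
jog_arm([
  [0.12,0,-0.24,-0.01,-0.1,-0.04,1],
  [0,0,0,0,0,0,1],
  [0,0,0,0,0,0,1],
])

```text
clock: 12.15
tcp_pos: [0.6378, 0.2113, 0.1344]
tool_rot: [[0.958, -0.287, 0.003], [-0.287, -0.958, -0.0], [0.002, -0.001, -1.0]]
ft_force: [0.1, 0.3, -2.3]
opening: 0.523
grasp_force: 45.0
```

```bash
python3 - <<'E'
from dlt import *
go(.55,-80,100.5)
for cam in('scene','top'):
    p,P=cloud(cam)
    if cam=='scene': cv2.imwrite('pics/s2.png',cv2.resize(p[90:250,290:450,::-1],None,fx=3.5,fy=3.5,interpolation=2))
    q=(P.reshape(-1,3)-os_)@Rs; np.save(cam+'2.npy',q)
    # project hook tip expected
    f=q[(q[:,0]>-.006)&(q[:,0]<.006)&(abs(q[:,1])>.06)&(abs(q[:,1])<.15)&(q[:,2]>.06)&(q[:,2]<.19)]
    print(cam,'face x',np.median(f[:,0])*1e3 if len(f) else None,len(f))
    k=q[(q[:,0]<-.012)&(q[:,0]>-.19)&(abs(q[:,1])<.022)&(q[:,2]>.06)&(q[:,2]<.18)]*1e3
    print(len(k),'back-most pts', k[np.argsort(-k[:,0])[:8]].round(0).tolist())
    s=sensors.state();R=Rs.T@np.array(s['tool_rot'])@Rbt;o=Rs.T@(np.array(s['tool_rot'])@obt+s['tcp_pos']-os_)
    b=(k-o*1e3)@R
    # in bin frame: interior back-plate front face x=-4, box floor etc
    bp=b[(abs(b[:,0]+4)<6)&(b[:,2]>12)&(b[:,2]<62)]; print('backplate x (exp -4)',np.percentile(bp[:,0],[25,50,75]) if len(bp) else None,len(bp))
    fr=b[(abs(b[:,0]+95)<8)&(b[:,2]>4)&(b[:,2]<30)];print('front x (exp -95)',np.percentile(fr[:,0],[25,50,75]) if len(fr) else None,len(fr))
    lp=b[(b[:,2]>70)];print('lip',lp[:5].round(1).tolist(),lp.max(0) if len(lp) else '')
E
```

```text
bin stand mm [-94.6   1.9 104.3] tilt 0.553 yaw -0.006 roll 0.003 tip [-36.9   1.7 169.8]
F stand [-0.  -0.3 -2.3]
need shift [-0.27  0.12 -0.08] turn [0.   0.02 0.04] tcp [0.6378 0.2113 0.1344] F [ 0.1  0.3 -2.3] q [ 0.2   0.4   1.48 -0.    1.27  2.07]
scene face x -0.1693418729167397 1214
387 back-most pts [[-40.0, -13.0, 166.0], [-41.0, -14.0, 163.0], [-42.0, -16.0, 167.0], [-42.0, -16.0, 163.0], [-42.0, -19.0, 160.0], [-42.0, -19.0, 163.0], [-43.0, -18.0, 167.0], [-46.0, -15.0, 162.0]]
backplate x (exp -4) [-4.05845178 -2.26377566 -0.67372566] 66
front x (exp -95) [-93.68012198 -92.08588234 -90.76956547] 165
lip [[14.4, -14.9, 80.5], [12.7, -17.2, 80.4], [10.7, -19.4, 80.3], [15.1, -15.1, 77.7], [14.0, -17.6, 77.6]] [ 15.57081713 -13.82516985  80.46747065]
top face x -2.042920118578071 290
609 back-most pts [[-35.0, 17.0, 166.0], [-36.0, 12.0, 170.0], [-36.0, -3.0, 168.0], [-36.0, 5.0, 171.0], [-36.0, -10.0, 169.0], [-36.0, 13.0, 167.0], [-36.0, -17.0, 169.0], [-36.0, 21.0, 171.0]]
backplate x (exp -4) [-3.76056613 -3.07728291 -2.40322974] 159
front x (exp -95) [-94.12066695 -93.87650778 -93.47469942] 89
lip [[-0.9, -22.3, 70.7], [-2.3, -17.8, 70.5], [0.5, -17.9, 70.1], [-0.9, -6.3, 70.0], [3.7, -14.6, 71.8]] [18.69701303 20.73014837 86.96023596]
```

View pics/s2.png

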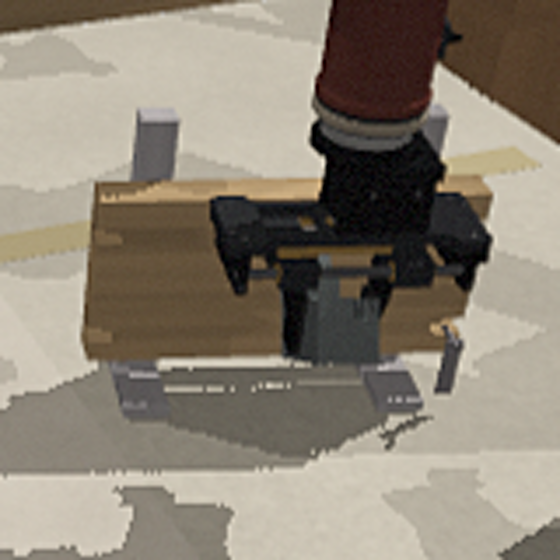

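The picture shows the tilted bin at (345,320) in front of the middle of the board. Depth agrees with the tool-based pose to 1–2 mm, so I'm approaching the groove.

Request:
jog_arm([
  [-0.27,0.12,-0.08,0,0.02,0.04,1],
  [-0.2,0.05,0,0,0,0,1],
  [-0.14,0.05,0,0,0,0,1],
  [0,0,0,0,0,0,1],
  [0,0,0,0,0,0,1],
])

```text
clock: 12.88
tcp_pos: [0.6067, 0.2239, 0.1309]
tool_rot: [[0.96, -0.28, 0.001], [-0.28, -0.96, 0.0], [0.001, -0.001, -1.0]]
ft_force: [0.3, 0.5, -2.6]
opening: 0.525
grasp_force: 45.0
```

```bash
python3 -c "
from dlt import *
go(.55,-57,100.5)"
```

```text
bin stand mm [-61.2  -1.2 100.8] tilt 0.552 yaw 0.002 roll -0.002 tip [ -3.6  -1.1 166.4]
F stand [-0.2 -0.5 -2.6]
need shift [-0.09 -0.   -0.01] turn [-0.    0.01 -0.02] tcp [0.6067 0.2239 0.1309] F [ 0.3  0.5 -2.6] q [ 0.23  0.35  1.55 -0.    1.24  2.09]
```

Request:
jog_arm([
  [-0.08,0,0,0,0,-0.02,1],
  [-0.05,0.02,0,0,0,0,1],
  [0,0,0,0,0,0,1],
])

```text
clock: 13.25
tcp_pos: [0.5998, 0.2248, 0.1305]
tool_rot: [[0.959, -0.283, 0.0], [-0.283, -0.959, 0.0], [0.0, -0.0, -1.0]]
ft_force: [-0.7, -0.5, -2.2]
opening: 0.527
grasp_force: 45.0
```

Request:
jog_arm([
  [-0.06,0.02,0.03,0,0,0,1],
  [-0.05,0.02,0.03,0,0,0,1],
  [0,0,0,0,0,0,1],
])

```text
clock: 13.62
tcp_pos: [0.5944, 0.227, 0.1339]
tool_rot: [[0.959, -0.283, 0.001], [-0.283, -0.959, 0.0], [0.001, -0.001, -1.0]]
ft_force: [0.4, -0.6, -2.9]
opening: 0.529
grasp_force: 45.0
```

```bash
python3 -c "
from dlt import *
go(.55,-46,105)"
```

```text
bin stand mm [-48.5  -0.8 103.8] tilt 0.551 yaw -0.000 roll -0.000 tip [  9.1  -0.7 169.3]
F stand [-0.6  0.5 -2.9]
need shift [-0.05 -0.    0.02] turn [-0.    0.01  0.  ] tcp [0.5944 0.227  0.1339] F [ 0.4 -0.6 -2.9] q [0.24 0.32 1.58 0.   1.24 2.1 ]
```

Request:
jog_arm([
  [-0.06,0.01,0.04,0,0,0,1],
  [-0.06,0.01,0.04,0,0,0,1],
  [0,0,0,0,0,0,1],
])

```text
clock: 14.0
tcp_pos: [0.5883, 0.2279, 0.1378]
tool_rot: [[0.959, -0.283, 0.001], [-0.283, -0.959, 0.0], [0.001, -0.001, -1.0]]
ft_force: [-0.6, -0.1, -2.9]
opening: 0.523
grasp_force: 45.0
```

Request:
jog_arm([
  [-0.07,0.02,0,0,0,0,1],
  [0,0,0,0,0,0,1],
])

```text
clock: 14.25
tcp_pos: [0.5846, 0.2289, 0.1374]
tool_rot: [[0.959, -0.283, 0.0], [-0.283, -0.959, 0.0], [0.0, -0.0, -1.0]]
ft_force: [0.8, 0.3, -2.9]
opening: 0.521
grasp_force: 45.0
```

```bash
python3 -c "
from dlt import *
go(.45,-31,105)"
```

```text
bin stand mm [-38.5   0.2 107.4] tilt 0.551 yaw -0.000 roll 0.000 tip [ 19.    0.2 173. ]
F stand [-0.6 -0.5 -2.9]
need shift [-0.09  0.03 -0.1 ] turn [0.24 0.8  0.  ] tcp [0.5846 0.2289 0.1374] F [ 0.8  0.3 -2.9] q [0.25 0.3  1.6  0.   1.25 2.11]
```

Tip 19 mm in, with no contact force. Now swing down stepwise.

Request:
jog_arm([
  [-0.045,0.015,-0.05,0.12,0.4,0,1],
  [-0.045,0.015,-0.05,0.12,0.4,0,1],
  [0,0,0,0,0,0,1],
])

```text
clock: 14.62
tcp_pos: [0.5808, 0.2299, 0.132]
tool_rot: [[0.954, -0.284, -0.096], [-0.282, -0.959, 0.029], [-0.1, -0.0, -0.995]]
ft_force: [-0.8, 0.7, -1.5]
opening: 0.525
grasp_force: 45.0
```

Request:
jog_arm([
  [-0.04,0.01,-0.065,0.12,0.4,0,1],
  [-0.04,0.01,-0.065,0.12,0.4,0,1],
  [0,0,0,0,0,0,1],
])

```text
clock: 15.0
tcp_pos: [0.5766, 0.231, 0.1254]
tool_rot: [[0.94, -0.284, -0.19], [-0.278, -0.959, 0.057], [-0.198, -0.001, -0.98]]
ft_force: [-0.3, 0.3, -3.6]
opening: 0.526
grasp_force: 45.0
```

```bash
python3 -c "
from dlt import *
go(.25,-18.5,98.5)"
```

```text
bin stand mm [-24.8   0.4 101.2] tilt 0.351 yaw -0.001 roll -0.000 tip [ 18.5   0.4 177. ]
F stand [ 0.3 -0.3 -3.6]
need shift [-0.08  0.03 -0.12] turn [0.23 0.81 0.01] tcp [0.5766 0.231  0.1254] F [-0.3  0.3 -3.6] q [0.2  0.42 1.47 0.09 1.42 2.04]
```

Request:
jog_arm([
  [-0.04,0.015,-0.06,0.12,0.4,0,1],
  [-0.04,0.015,-0.06,0.12,0.4,0,1],
  [0,0,0,0,0,0,1],
])

```text
clock: 15.38
tcp_pos: [0.5726, 0.2326, 0.1195]
tool_rot: [[0.916, -0.284, -0.282], [-0.271, -0.959, 0.085], [-0.295, -0.001, -0.956]]
ft_force: [-1.0, -0.1, -2.4]
opening: 0.525
grasp_force: 45.0
```

Request:
jog_arm([
  [-0.05,0.01,-0.05,0.12,0.4,0,1],
  [0,0,0,0,0,0,1],
])

```text
clock: 15.62
tcp_pos: [0.5702, 0.2332, 0.1173]
tool_rot: [[0.901, -0.283, -0.327], [-0.266, -0.959, 0.098], [-0.342, -0.002, -0.94]]
ft_force: [0.1, -0.7, -2.3]
opening: 0.524
grasp_force: 45.0
```

```bash
python3 -c "
from dlt import *
go(.1,-9,94.5)"
```

```text
bin stand mm [-14.8   0.1  98.3] tilt 0.202 yaw -0.001 roll -0.001 tip [ 16.8   0.2 179.6]
F stand [-0.3  0.7 -2.3]
need shift [-0.08  0.03 -0.15] turn [0.23 0.82 0.01] tcp [0.5702 0.2332 0.1173] F [ 0.1 -0.7 -2.3] q [0.17 0.52 1.38 0.15 1.55 2.  ]
```

Request:
jog_arm([
  [-0.04,0.015,-0.08,0.12,0.4,0,1],
  [-0.04,0.015,-0.07,0.12,0.4,0,1],
  [0,0,0,0,0,0,1],
])

```text
clock: 16.0
tcp_pos: [0.5664, 0.2345, 0.1096]
tool_rot: [[0.864, -0.284, -0.415], [-0.255, -0.959, 0.125], [-0.433, -0.002, -0.901]]
ft_force: [-0.1, -0.8, -3.5]
opening: 0.524
grasp_force: 45.0
```

Request:
jog_arm([
  [-0.05,0.015,-0.06,0.12,0.4,0,1],
  [0,0,0,0,0,0,1],
])

```text
clock: 16.25
tcp_pos: [0.5642, 0.2354, 0.107]
tool_rot: [[0.843, -0.284, -0.457], [-0.248, -0.959, 0.138], [-0.477, -0.002, -0.879]]
ft_force: [3.6, -1.4, -2.9]
opening: 0.524
grasp_force: 45.0
```

```bash
python3 -c "
from dlt import *
go(0,-1.5,92)"
```

```text
bin stand mm [-6.  -0.3 93.4] tilt 0.053 yaw -0.002 roll -0.003 tip [ 1.320e+01 -1.000e-01  1.785e+02]
F stand [-3.8  0.3 -2.9]
need shift [-0.08  0.02 -0.07] turn [0.1  0.43 0.01] tcp [0.5642 0.2354 0.107 ] F [ 3.6 -1.4 -2.9] q [0.15 0.63 1.28 0.21 1.68 1.98]
```

Light contact: the face is about 2 mm nearer than estimated. I'll shift the target to match.

```bash
python3 -c "
from dlt import *
go(0.02,-4.5,92.7);go(0,-3,92)"
```

```text
bin stand mm [-6.  -0.3 93.4] tilt 0.053 yaw -0.002 roll -0.003 tip [ 1.320e+01 -1.000e-01  1.785e+02]
F stand [-3.8  0.3 -2.9]
need shift [-0.02  0.   -0.04] turn [0.06 0.27 0.01] tcp [0.5642 0.2354 0.107 ] F [ 3.6 -1.4 -2.9] q [0.15 0.63 1.28 0.21 1.68 1.98]
bin stand mm [-6.  -0.3 93.4] tilt 0.053 yaw -0.002 roll -0.003 tip [ 1.320e+01 -1.000e-01  1.785e+02]
F stand [-3.8  0.3 -2.9]
need shift [-0.05  0.01 -0.07] turn [0.1  0.43 0.01] tcp [0.5642 0.2354 0.107 ] F [ 3.6 -1.4 -2.9] q [0.15 0.63 1.28 0.21 1.68 1.98]
```

Request:
jog_arm([
  [-0.01,0,-0.04,0.06,0.25,0,1],
  [0,0,0,0,0,0,1],
])

```text
clock: 16.5
tcp_pos: [0.5626, 0.2355, 0.1046]
tool_rot: [[0.826, -0.284, -0.487], [-0.244, -0.959, 0.144], [-0.508, -0.0, -0.862]]
ft_force: [-0.2, 0.3, -3.1]
opening: 0.526
grasp_force: 45.0
```

```bash
python3 -c "
from dlt import *
go(0,-3,92)"
```

```text
bin stand mm [-4.   0.  92.3] tilt 0.018 yaw -0.001 roll -0.000 tip [ 12.3   0.  178. ]
F stand [ 0.3 -0.2 -3.1]
need shift [-0.01  0.01 -0.02] turn [0.04 0.14 0.01] tcp [0.5626 0.2355 0.1046] F [-0.2  0.3 -3.1] q [0.15 0.66 1.26 0.22 1.71 1.98]
```

Request:
jog_arm([
  [-0.02,0.01,-0.02,0.04,0.14,0,1],
  [0,0,-0.015,0,0,0,1],
  [0,0,0,0,0,0,1],
])

```text
clock: 16.88
tcp_pos: [0.5618, 0.2361, 0.1031]
tool_rot: [[0.818, -0.284, -0.5], [-0.242, -0.959, 0.149], [-0.522, -0.001, -0.853]]
ft_force: [0.3, -0.5, -2.1]
opening: 0.529
grasp_force: 45.0
```

```bash
python3 -c "
from dlt import *
go(0,-2,91)"
```

```text
bin stand mm [-2.9 -0.3 91.5] tilt 0.001 yaw -0.001 roll -0.001 tip [ 11.9  -0.3 177.4]
F stand [-0.5  0.4 -2.1]
need shift [-0.02 -0.   -0.01] turn [-0.    0.01  0.01] tcp [0.5618 0.2361 0.1031] F [ 0.3 -0.5 -2.1] q [0.14 0.67 1.25 0.22 1.72 1.98]
```

Request:
jog_arm([
  [-0.015,0.005,-0.02,0,0,0,1],
  [0,0,0,0,0,0,1],
])

```text
clock: 17.12
tcp_pos: [0.5619, 0.2361, 0.1026]
tool_rot: [[0.819, -0.284, -0.499], [-0.242, -0.959, 0.149], [-0.52, -0.001, -0.854]]
ft_force: [3.3, -1.3, -1.5]
opening: 0.527
grasp_force: 45.0
```

Request:
jog_arm([
  [-0.01,0.003,-0.015,0,0,0,1],
  [0,0,0,0,0,0,1],
])

```text
clock: 17.38
tcp_pos: [0.5619, 0.2362, 0.1023]
tool_rot: [[0.819, -0.284, -0.498], [-0.242, -0.959, 0.149], [-0.519, -0.002, -0.854]]
ft_force: [5.5, -2.9, -0.5]
opening: 0.524
grasp_force: 45.0
```

```bash
python3 -c "
from dlt import *
go(0,-2,91)"
```

```text
bin stand mm [-3.  -0.5 90.5] tilt 0.004 yaw -0.002 roll -0.002 tip [ 12.1  -0.4 176.5]
F stand [-6.1  1.2 -0.5]
need shift [-0.02 -0.    0.01] turn [-0.    0.04  0.01] tcp [0.5619 0.2362 0.1023] F [ 5.5 -2.9 -0.5] q [0.14 0.67 1.25 0.22 1.72 1.98]
```

Request:
jog_arm([
  [0.02,-0.006,-0.015,0,0,0,1],
  [0,0,0,0,0,0,1],
])

```text
clock: 17.62
tcp_pos: [0.5618, 0.2362, 0.1021]
tool_rot: [[0.818, -0.283, -0.5], [-0.241, -0.959, 0.149], [-0.522, -0.001, -0.853]]
ft_force: [2.0, -1.6, 4.7]
opening: 0.524
grasp_force: 45.0
```

Request:
jog_arm([
  [0,0,-0.01,0,0,0,1],
  [0,0,0,0,0,0,1],
])

```text
clock: 17.88
tcp_pos: [0.5618, 0.2362, 0.102]
tool_rot: [[0.818, -0.283, -0.5], [-0.241, -0.959, 0.149], [-0.522, -0.001, -0.853]]
ft_force: [1.3, -2.3, 7.4]
opening: 0.527
grasp_force: 45.0
```

The bin is seated and takes the load. I'll relieve it, then let go gently.

Request:
jog_arm([
  [0,0,0.025,0,0,0,1],
  [0,0,0,0,0,0,1],
  [0,0,0,0,0,0,1],
], force=5)

```text
clock: 18.25
tcp_pos: [0.5619, 0.2362, 0.1016]
tool_rot: [[0.818, -0.284, -0.5], [-0.242, -0.959, 0.149], [-0.521, -0.001, -0.853]]
ft_force: [2.8, -1.4, 2.4]
opening: 0.526
grasp_force: 5.0
```

Request:
jog_arm([
  [0,0,0,0,0,0,-0.3],
  [0,0,0,0,0,0,-0.6],
  [0,0,0,0,0,0,-1],
  [0,0,0,0,0,0,-1],
  [0,0,0,0,0,0,-1],
])

```text
clock: 18.88
tcp_pos: [0.5616, 0.2362, 0.1015]
tool_rot: [[0.818, -0.284, -0.5], [-0.242, -0.959, 0.149], [-0.522, -0.001, -0.853]]
ft_force: [0.2, -0.5, -0.5]
opening: 0.972
grasp_force: 0.0
```

```bash
python3 - <<'E'
from dlt import *
p,P=cloud('scene'); cv2.imwrite('pics/s3.png',cv2.resize(p[90:250,290:450,::-1],None,fx=3.5,fy=3.5,interpolation=2))
need(*tcp_for(0,-3,0,91))
E
```

```text
need shift [ 0.   -0.01  0.02] turn [-0.    0.01  0.01] tcp [0.5616 0.2362 0.1015] F [-0.2 -0.4 -0.5] q [0.14 0.67 1.25 0.22 1.72 1.98]
```

View pics/s3.png

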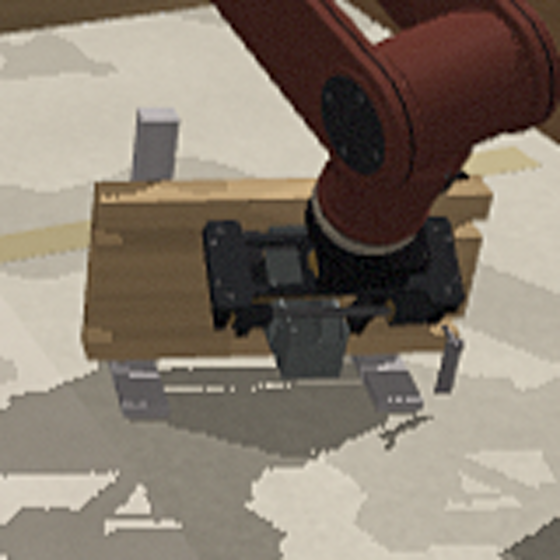

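The picture shows the bin at (310,340) hanging on the board between open fingers. I'm backing out along the finger axis.

Request:
jog_arm([
  [0.2,-0.06,0.34,0,0,0,-1],
  [0.4,-0.12,0.68,0,0,0,-1],
  [0.5,-0.15,0.85,0,0,0,-1],
  [0.5,-0.15,0.85,0,0,0,-1],
  [0.3,-0.4,0.8,0,0,0,-1],
  [0,-0.9,0.4,0,0,0,-1],
  [0,-0.9,0,0,0,0,-1],
  [0,-0.9,0,0,0,0,-1],
  [0,0,0,0,0,0,-1],
  [0,0,0,0,0,0,-1],
])

```text
clock: 20.18
tcp_pos: [0.6567, 0.0574, 0.2975]
tool_rot: [[0.818, -0.284, -0.5], [-0.242, -0.959, 0.149], [-0.522, -0.001, -0.853]]
ft_force: [0.4, -0.2, 0.2]
opening: 1.004
grasp_force: 0.0
```

```bash
python3 - <<'E'
from dlt import *
for cam in('scene','top'):
    p,P=cloud(cam)
    if cam=='scene': cv2.imwrite('pics/s4.png',cv2.resize(p[110:230,300:440,::-1],None,fx=4,fy=4,interpolation=2))
    q=(P.reshape(-1,3)-os_)@Rs*1e3
    k=q[(q[:,0]<-8)&(q[:,0]>-130)&(abs(q[:,1])<35)&(q[:,2]>70)&(q[:,2]<190)]
    print(cam,len(k),k.min(0).round(1),k.max(0).round(1))
    r=k[k[:,2]>125]; print('rect',cv2.minAreaRect(r[:,:2].astype(np.float32)) if len(r)>5 else '')
    for a in range(-95,-5,15):
        m=k[(k[:,0]>a)&(k[:,0]<a+15)]
        if len(m): print(a,'z max',m[:,2].max().round(1),'min',m[:,2].min().round(1))
E
```

```text
scene 610 [-101.2  -28.7   82.8] [ -8.   20.7 163.8]
rect ((-53.65569305419922, -3.862945556640625), (49.19232177734375, 91.09226989746094), 89.17852783203125)
-95 z max 135.2 min 82.8
-80 z max 136.0 min 86.3
-65 z max 138.9 min 89.1
-50 z max 137.5 min 88.4
-35 z max 138.5 min 88.8
-20 z max 163.8 min 89.5Traceback (most recent call last):
  File "<stdin>", line 7, in <module>
    return umr_minimum(a, axis, None, out, keepdims, initial, where)
ValueError: zero-size array to reduction operation minimum which has no identity
```

View pics/s4.png

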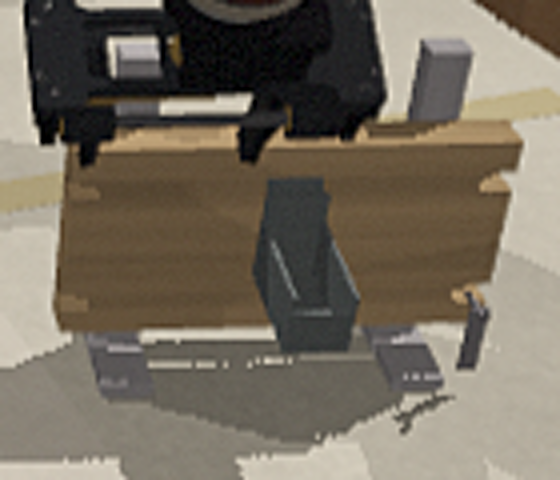

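The bin hangs at (310,270), on the board's middle and square. It is nose-down by about 0.04 rad, within the stated play, and clear of the gripper.

```bash
python3 -c "
from rig import sign_off
print(sign_off())"
```

```text
the job is handed in; nothing more can be done
None
```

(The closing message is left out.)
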